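# Mesh the coffee grinder's cup with its drive and hold it down

### The arm

A 6-joint arm with a two-finger parallel gripper is mounted at the origin on a cart in front of the work surface, level with it; the furniture and walls round the work are solid. World frame = base frame: x ahead of the robot, y to its left, z up, the work surface at z = 0. Lengths are in m, angles in rad, forces in N, time in s.
With the tool pointing down it reaches from about 0.3 to 0.775 m from the base axis. Payload 14.6 kg.
Tool frame: the origin (TCP) lies at the very end of the fingers, on their centre line; the grasp point (between the pads) lies 19 mm behind it (r.pinch_z is the distance from the TCP to the grasp point, in m); z points along the fingers, y is the line along which they close (so a half turn about z gives the same grasp; the last joint's range is limited). The gripper opens to 94 mm and grips with 3 to 60 N. Pads are 16 mm wide; open, the fingers measure 119 mm over their backs; the gripper's body (75 mm by 177 mm) begins 78 mm behind the grasp point.
Start: joints at [1.281, 0.3, 1.521, -0, 1.321, -0.067], TCP at [0.122, 0.536, 0.205] pointing down, gripper open.
Joint ranges: [-3.03, 3.03], [-0.79, 2.21], [0.23, 2.52], [-1.04, 4.18], [0, 3.07], [-2.55, 2.55]. Speed limits (rad/s): [2.22, 2.22, 2.57, 3.14, 3.14, 3.14].

### API

Orientations are given as a unit quaternion [w, x, y, z].
In Python, from rig import r gives the robot as it stands.
- The arm moves only by the tool step_arm, never from a script. Its argument "commands" is a list of rows, each an object with "delta_rot": the turn, a rotation vector about the tool's x, y, z in degrees, a list of three; "dp": the shift along the tool's x, y, z in m, a list of three; "grip": the gripper's target within -1 to 1 (shut at 1, half-way at 0, fully open at -1). A call has 1 to 5 rows; each row shifts and turns the commanded pose from where the row before left it, along the tool's axes as they then stand; what a row does not reach is not made up. A row lasts 1/12 s, in which the tool goes at most 41.7 mm and 7.16 degrees, less where a joint would pass 70% of its speed; a pose out of reach is approached as far as the arm can. A call is refused whole if a number of a shift passes 0.0417 or a number of a turn 7.16, either way. A call with a gripper value outside its range is refused whole. The fingers move at their own pace and stop on an object; "force" is the grip in N (left out, the last holds). Time passes only in rows, so rows that do not move let the fingers close. It gives the time, the measured TCP pose, the force, the opening and the grip force at its end, in the units of the state.
- r.sense(): the state, without advancing time (a new reading comes with each control period).
- r.capture(name): name is "side" or "top"; returns the picture (384x512x3 uint8, red, green, blue); there is no depth.
- r.camera_model(name): a dict with "fov_y" (degrees; the focal length in pixels is half the picture's height over the tangent of half this angle, whatever the lens; pixels are square), "cx", "cy" (the principal point, pixels), "origin" and "attitude" of the camera in the world. Camera axes: x right, y down, z forward; pixel columns grow to the right and rows downward; lengths in m; the calibration is good to about 2 mm. A picture is of the moment at which its call begins. camera_model takes no time and is no camera call.
- r.job_done(): hands the job in; it is judged then, once.
The state is a dict: "time": time; "q": joint angles; "dq": joint speeds; "joint_efforts": joint torques, N m; "tool_pos": TCP position; "ee_rot": TCP orientation; "ft_force": force on the tool from outside, world axes, zero at the start; "moment": the same for the moment, N m; "finger_gap": opening from 0.0 (shut) to 1.0 (fully open); "gripper_force": force on a finger pad.
Only numpy, scipy, OpenCV 4.12 (cv2) and the standard library are available. Lean on these libraries where they do the work, as an engineer would, in place of code of your own. Each camera call takes 0.05 s, during which the arm holds its last target. There are 200 camera calls.

### The job

Pick up the grinding cup by the bar grip on its lid, bring it over the grinder base, turn it until the cross-shaped stem under it meshes with the cross-shaped socket in the drive disc, and slide it fully home. The grinder only runs while the cup is pressed: push it down against the sprung switch in the socket until the cup sits flush on the drive disc, and finish while still holding it pressed down, without letting go. Leave the stapler, the note pad and the tape roll where they are.

Things in the scene. Friction and masses are not known exactly. Their poses are not given: they have to be found in the camera images.
- grinding_cup: loose coffee-grinder cup, 98 mm high, 0.15-0.31 kg, standing on its stem; origin at the centre of the stem's underside, z up. Bottom up: steel cross stem 18 mm long (two crossed bars along the cup's x and y, each 36 mm long, 7 mm thick, foot chamfered); round metal body and lid, 18 to 62 mm up, at most 62 mm wide; black bar grip on top, 50 mm long along x, 16 mm wide along y, 62 to 98 mm up
- grinding_cup_mid (a point): centre of the grinding cup, on its axis, 49 mm above the stem's underside (half-way up); the same axes as the cup. The middle of the bar grip lies 31 mm above this point, the top of the grip 49 mm above; the underside of the round body 31 mm below. The stem fits the socket in any of four quarter turns.
- grinder_base: the black round grinder base, 106 mm in diameter, fixed to the surface; origin at the centre of its underside, z up. Its rim is 68 mm high, and in its top sits the bare-metal drive disc, 60 mm in diameter, whose top face is 70 mm above the work surface.
- drive_socket (a point): centre of the drive disc's top face, z up, at the mouth of the socket: a cross of two slots along this point's x and y, each 39 mm long, 10 mm wide, 26 mm deep, mouth chamfered 2 mm; its angle differs from run to run. The disc is stiff to turn (0.25 N m): under light pressure (about 5 N) a stem that does not mesh slides over it and the disc stays put.
- drive (a joint): turn of the drive disc about its upright axis in the base, rad, 0 when its slots are along the base's x and y axes.
- run_switch (a joint): travel (m) of the sprung switch plate in the socket, 0 when free, growing as pressed. Free, its top lies 12 mm below the disc's face: the meshed stem meets it there, with the cup's body 6 mm above the disc; 6 mm farther the body lands on the disc, a hard stop. Spring 4 N at first, 10 N at 6 mm; the cup's weight alone does not press it.
- stapler: bystander: teal desk stapler 34x135x42 mm, lying beyond the work; origin at the centre of its underside
- note_pad: bystander: block of yellow sticky notes 38x51x16 mm; origin at the centre of its underside
- tape_roll: bystander: roll of masking tape lying flat, 74 mm in diameter, 19 mm high; origin at the centre of its underside
Not all that is in view belongs to the job. Leave any purple or red look-alike of the grinder_base alone.

How it is judged:
On the way, in this order (a step that is already met when the one before it is completed fails the run):
1. the grinding cup is held by the robot, lifted clear of the surface and upright (height (world z) of grinding_cup_mid above 0.08 m and angle between grinding_cup_mid's own z axis and vertical below 0.35 rad and contact force between any of the fingers, the arm and grinding_cup above 2 N and horizontal distance between grinding_cup_mid and drive_socket above 0.05 m), for 0.2 s.
2. the stem is meshed in the socket, at least 9 mm deep (horizontal distance between grinding_cup_mid and drive_socket below 0.004 m and angle between grinding_cup_mid's own z axis and vertical below 0.08 rad and (angle between the x axis of grinding_cup_mid and the x axis of drive_socket, either way round below 0.15 rad or angle between the x axis of grinding_cup_mid and the y axis of drive_socket, either way round below 0.15 rad) and z of grinding_cup_mid in the frame of drive_socket below 0.04 m), for 0.1 s.
At the end, for the whole second after the job is handed in: Cup upright (0.08 rad) on the drive axis (4 mm), stem meshed with the socket at any quarter turn (0.15 rad), cup body down on the drive disc (within 2.2 mm), switch pressed more than 4 mm, and the robot still in contact with the cup (over 2 N) (horizontal distance between grinding_cup_mid and drive_socket below 0.004 m and angle between grinding_cup_mid's own z axis and vertical below 0.08 rad and (angle between the x axis of grinding_cup_mid and the x axis of drive_socket, either way round below 0.15 rad or angle between the x axis of grinding_cup_mid and the y axis of drive_socket, either way round below 0.15 rad) and z of grinding_cup_mid in the frame of drive_socket below 0.0332 m and value of joint run_switch above 0.004 m and contact force between any of the fingers, the arm and grinding_cup above 2 N); the arm keeps its last pose, push and grip.
It fails at once if the stapler is pushed more than 30 mm out of its place (distance of stapler from where it was at the start of the episode above 0.03 m).
It fails at once if the note pad is pushed more than 30 mm out of its place (distance of note_pad from where it was at the start of the episode above 0.03 m).
It fails at once if the tape roll is pushed more than 30 mm out of its place (distance of tape_roll from where it was at the start of the episode above 0.03 m).
It also fails if it takes over 35 s, if anything falls off the work surface, if the arm or the gripper's body presses on something with over 40 N, if the wrist force passes 120 N, or if a joint passes its speed limit or range.

## Working session

There is one attempt and no reset: what is moved stays moved. The work goes in short steps, Python scripts to look and compute and a tool call to move; the robot and the scene stay as the last step left them, time stands still between calls to the robot, and variables do not carry over. Pictures are saved under pics/ and viewed, at most 10 in all, crops included, and the job is handed in when it is done.

Besides the shell and the picture viewer there is one more tool, called after "Emit:" as name([rows], argument=value, ...), one row to a line, values as JSON. step_arm: Moves the arm, as the interface text tells. Its arguments: {"type":"object","properties":{"commands":{"type":"array","items":{"type":"object","properties":{"delta_rot":{"type":"array","items":{"type":"number"}},"dp":{"type":"array","items":{"type":"number"}},"grip":{"type":"number"}}}},"force":{"type":"number"}},"required":["commands"]}

```bash
mkdir -p pics
python3 - <<'E'
from rig import r
import cv2,numpy as np
for n in("top","side"):
    im=r.capture(n); np.save(f"{n}0.npy",im)
    cv2.imwrite(f"pics/{n}0.png",im[...,::-1]); print(n,r.camera_model(n))
s=r.sense();print(s["time"],s["tool_pos"],s["ee_rot"],r.pinch_z)
E
```

```text
top {'fov_y': 51.82830684424565, 'cx': 259.23591298025644, 'cy': 192.93174493277817, 'origin': array([ 0.47757496, -0.05157533,  1.32563495]), 'attitude': array([-0.0337986 ,  0.71720013, -0.69542835,  0.02934344])}
side {'fov_y': 46.27180824946103, 'cx': 254.76536865339546, 'cy': 197.85421865338284, 'origin': array([0.64277687, 1.03426099, 0.72848974]), 'attitude': array([-0.01495013,  0.02165767,  0.86647933, -0.49851881])}
0.1 [0.12146586 0.53619152 0.20495501] [-7.03237240e-05  1.11141572e-01  9.93804464e-01 -4.82518550e-04] 0.0188
```

View pics/top0.png

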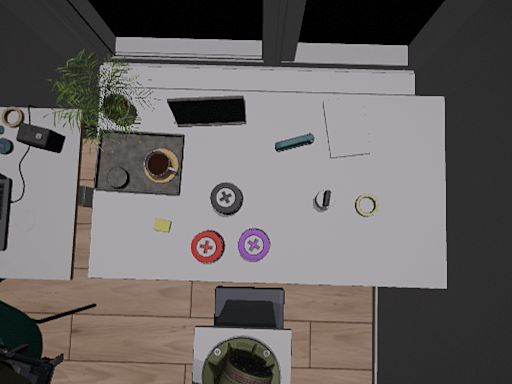

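View pics/side0.png

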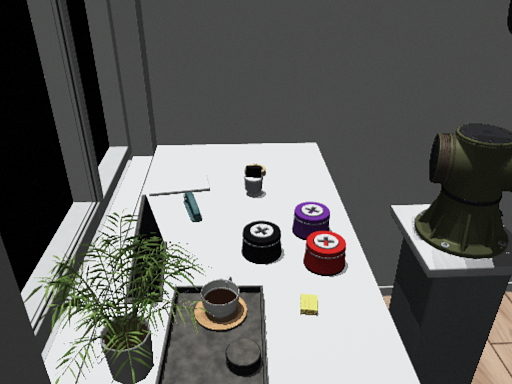

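Candidates in the top view. Cup: silver body with a black bar grip at (323,199), against the coffee mug at (158,165) and the dark pot at (118,177). Base: black at (226,198), against red (207,246) and purple (254,244). I choose the cup at (323,199) and the black base at (226,198), and will check both in one close crop.

```bash
cat > h.py <<'E'
import numpy as np,cv2
from rig import r
from scipy.spatial.transform import Rotation as R
def cam(n):
    m=r.camera_model(n); f=192/np.tan(np.radians(m["fov_y"]/2))
    return np.array([[f,0,m["cx"]],[0,f,m["cy"]],[0,0,1]]),R.from_quat(m["attitude"],scalar_first=True).as_matrix(),m["origin"]
def onz(n,uv,z):
    K,A,o=cam(n); uv=np.atleast_2d(uv).astype(float)
    d=(A@np.linalg.inv(K)@np.c_[uv,np.ones(len(uv))].T).T
    return o+d*((z-o[2])/d[:,2])[:,None]
def proj(n,p):
    K,A,o=cam(n); c=(K@A.T@(np.atleast_2d(p)-o).T).T; return c[:,:2]/c[:,2:]
E
python3 - <<'E'
from h import *
t=np.load("top0.npy");s=np.load("side0.npy")
c=lambda im,u,v,w=22:cv2.resize(im[v-w:v+w,u-w:u+w],(390,290*390//290),interpolation=cv2.INTER_NEAREST)[:,:,::-1]
a=lambda im,u,v:cv2.resize(c(im,u,v),(390,296),interpolation=cv2.INTER_NEAREST) 
cv2.imwrite("pics/crop1.png",np.vstack([np.hstack([a(t,226,198),a(t,323,199)]),np.hstack([a(s,262,238),a(s,254,180)])]))
for n,u,z in(("top",(226,198),.07),("top",(323,199),.08),("side",(262,233),.07),("side",(254,170),.098)):print(n,u,onz(n,u,z))
E
```

```text
top (226, 198) [[0.57044481 0.0634954  0.07      ]]
top (323, 199) [[ 0.57593643 -0.24386042  0.08      ]]
side (262, 233) [[0.57137951 0.08341707 0.07      ]]
side (254, 170) [[ 0.57648309 -0.22196981  0.098     ]]
```

View pics/crop1.png

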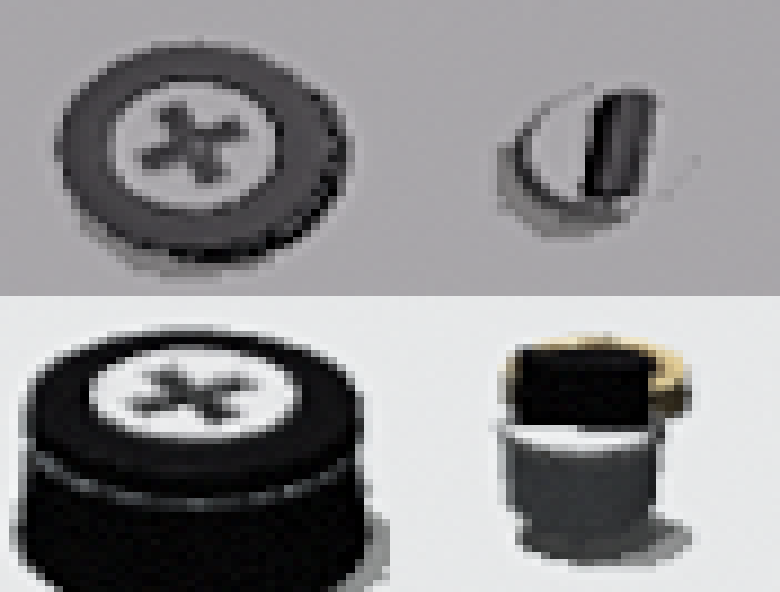

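The crops confirm both choices. The black base has a bare disc and a dark cross at about (225,197) in the top view. The silver cup has a black bar whose top face spans about u 325–331, v 190–206, almost along world x. Now I'll measure precisely.

```bash
cat >> h.py <<'E'
def up(im,u,v,w,k=8):
    M=np.array([[k,0,-(u-w)*k+(k-1)/2],[0,k,-(v-w)*k+(k-1)/2]],float)
    g=cv2.warpAffine(cv2.cvtColor(im,cv2.COLOR_RGB2GRAY),M,(2*w*k,2*w*k),flags=cv2.INTER_CUBIC)
    return g,lambda q:(np.asarray(q,float)-M[:,2])/k
def disc(n,im,u,v):
    g,back=up(im,u,v,13)
    b=cv2.threshold(g,0,255,cv2.THRESH_OTSU)[1]
    cs=cv2.findContours(b,cv2.RETR_EXTERNAL,cv2.CHAIN_APPROX_NONE)[0]
    c=[c for c in cs if cv2.pointPolygonTest(cv2.convexHull(c),(104,104),False)>0]
    c=cv2.convexHull(max(c,key=cv2.contourArea))
    P=onz(n,back(c[:,0]),.07)[:,:2]
    (cx,cy),ax,_=cv2.fitEllipse(P.astype(np.float32)*1000); C=np.array([cx,cy])/1000
    ys,xs=np.mgrid[:208,:208]; q=onz(n,back(np.c_[xs.ravel(),ys.ravel()]),.07)[:,:2]-C
    rr=np.hypot(*q.T); w=np.clip(np.percentile(g,95)-g.ravel().astype(float),0,None)*(rr<.021)
    cc=C+(q*w[:,None]).sum(0)/w.sum()
    m=w*(rr>.008); a=np.angle((m*np.exp(4j*np.arctan2(q[:,1],q[:,0]))).sum())/4
    return C,ax,cc,np.degrees(a)
E
python3 - <<'E'
from h import *
t=np.load("top0.npy");s=np.load("side0.npy")
print(disc("top",t,226,197));print(disc("side",s,262,233))
g=cv2.cvtColor(t,cv2.COLOR_RGB2GRAY);print(g[186:212,310:338])
# side: grip dark mask
gs=cv2.cvtColor(s,cv2.COLOR_RGB2GRAY);print(gs[162:200,242:266])
E
```

```text
(array([0.57345569, 0.06619664]), (60.0311279296875, 60.53440475463867), array([0.57375006, 0.06649655]), np.float64(28.17944436897772))
(array([0.57205603, 0.06889507]), (61.33921432495117, 63.14611053466797), array([0.57253905, 0.07032791]), np.float64(27.968614591808908))
[[166 166 167 166 167 166 167 167 166 167 167 167 168 167 167 166 167 166
  167 167 168 167 166 166 166 167 167 166]
 [167 167 167 168 167 167 167 167 167 167 167 166 167 167 168 167 167 167
  168 167 167 166 168 166 166 167 167 167]
 [168 167 167 167 167 166 167 166 167 168 168 167 169 169 168 169 170 171
  172 169 169 167 167 167 167 166 167 167]
 [168 166 167 167 167 167 167 167 167 167 168 168 160 141 171 174 171 154
  155 159 173 169 167 167 166 167 167 166]
 [166 167 167 167 167 167 166 167 168 169 164 151 156 153 171 135 121 104
   97 103 145 175 168 168 167 167 167 167]
 [166 167 168 167 166 166 168 169 166 150 150 156 167 173 147  36  21  71
   53  44  92 161 169 167 168 166 166 166]
 [167 167 167 167 167 168 169 164 136 146 160 170 175 169  86   0  36  77
   67  52  74 145 169 168 167 167 167 167]
 [166
[... 5357 characters left out ...]
32 233 240 137  55  56  60  62  58  54  53  51  56  55  55  63  63
   64  61  85 121 139 136]
 [231 232 233 239 132  51  59  64  64  61  53  50  60  62  64  62  65  63
   63  74 121 143 143 136]
 [232 232 233 236 219 111  51  57  61  62  57  56  63  62  64  63  59  60
   74 120 143 144 138 201]
 [232 231 231 233 237 217 211 113  51  54  54  57  60  59  58  56 111 126
  128 141 142 138 201 234]
 [232 232 231 233 234 236 240 217 210 212 132  90  94 114 121 115 138 143
  142 138 200 215 232 233]
 [232 231 232 232 232 232 233 235 237 239 222 214 213 218 220 220 217 217
  217 215 233 235 233 232]
 [232 232 231 232 232 232 232 233 233 233 234 236 236 236 235 235 234 235
  234 234 233 233 233 231]]
```

Run:
```python
from h import *
P=onz("top",[(327.2,197.3),(327.2+.16*6,197.3-6),(327.2-.16*6,197.3+6)],.098);print(P)
d=P[1]-P[2];print("bar deg",np.degrees(np.arctan2(d[1],d[0])))
print("side chk",proj("side",P[0]),proj("side",P[0]-[0,0,.036]))
A=R.from_quat(r.sense()["ee_rot"],scalar_first=True).as_matrix();print(A, np.degrees(np.arctan2(A[1,0],A[0,0])))
```

```text
[[ 0.5802224  -0.25405356  0.098     ]
 [ 0.59907615 -0.25674804  0.098     ]
 [ 0.56141937 -0.25136634  0.098     ]]
bar deg -8.133334692188667
side chk [[252.31496617 165.50746662]] [[252.29740434 175.55613139]]
[[-9.75295092e-01  2.20905913e-01 -2.47031802e-04]
 [ 2.20906048e-01  9.75294636e-01 -9.43426400e-04]
 [ 3.25203214e-05 -9.74689956e-04 -9.99999524e-01]] 167.23774485264695
```

Emit:
step_arm([
  {"dp": [-0.027,-0.029,0],"grip": -1},
  {"dp": [-0.027,-0.029,0],"grip": -1},
  {"dp": [-0.027,-0.029,0],"grip": -1},
  {"dp": [-0.027,-0.029,0],"grip": -1},
  {"dp": [-0.027,-0.029,0],"grip": -1},
], force=30)

```text
invalid input
```

Emit:
step_arm([
  {"dp": [-0.027,-0.029,0],"grip": -1},
  {"dp": [-0.027,-0.029,0],"grip": -1},
  {"dp": [-0.027,-0.029,0],"grip": -1},
  {"dp": [-0.027,-0.029,0],"grip": -1},
  {"dp": [-0.027,-0.029,0],"grip": -1},
])

```text
invalid input
```

Emit:
step_arm([
  {"dp": [-0.027,-0.029,0],"grip": -1},
  {"dp": [-0.027,-0.029,0],"grip": -1},
  {"dp": [-0.027,-0.029,0],"grip": -1},
  {"dp": [-0.027,-0.029,0],"grip": -1},
  {"dp": [-0.027,-0.029,0],"grip": -1},
])

```text
invalid input
```

Emit:
step_arm([
  {"dp": [-0.027,-0.029,0],"grip": -1},
  {"dp": [-0.027,-0.029,0],"grip": -1},
  {"dp": [-0.027,-0.029,0],"grip": -1},
  {"dp": [-0.027,-0.029,0],"grip": -1},
  {"dp": [0,0,0],"delta_rot": [0,0,-4.6],"grip": -1},
])

```text
invalid input
```

Emit:
step_arm([
  {"dp": [-0.027,-0.029,0],"delta_rot": [0,0,0],"grip": -1},
  {"dp": [-0.027,-0.029,0],"delta_rot": [0,0,0],"grip": -1},
  {"dp": [-0.027,-0.029,0],"delta_rot": [0,0,0],"grip": -1},
  {"dp": [-0.027,-0.029,0],"delta_rot": [0,0,0],"grip": -1},
  {"dp": [-0.027,-0.029,0],"delta_rot": [0,0,0],"grip": -1},
], force=30)

```text
time: 0.52
tool_pos: [0.2214, 0.3634, 0.2052]
ee_rot: [-0.0, 0.111, 0.994, -0.0]
ft_force: [2.3, -0.4, -0.1]
finger_gap: 1.001
gripper_force: 0.0
```

Emit:
step_arm([
  {"dp": [-0.027,-0.029,0],"delta_rot": [0,0,0],"grip": -1},
  {"dp": [-0.027,-0.029,0],"delta_rot": [0,0,0],"grip": -1},
  {"dp": [-0.027,-0.029,0],"delta_rot": [0,0,0],"grip": -1},
  {"dp": [-0.027,-0.029,0],"delta_rot": [0,0,0],"grip": -1},
  {"dp": [-0.027,-0.029,0],"delta_rot": [0,0,0],"grip": -1},
])

```text
time: 0.93
tool_pos: [0.3211, 0.1921, 0.2055]
ee_rot: [0.0, 0.111, 0.994, 0.0]
ft_force: [0.5, 0.6, -0.3]
finger_gap: 1.002
gripper_force: 0.0
```

Emit:
step_arm([
  {"dp": [-0.027,-0.029,0],"delta_rot": [0,0,0],"grip": -1},
  {"dp": [-0.027,-0.029,0],"delta_rot": [0,0,0],"grip": -1},
  {"dp": [-0.027,-0.029,0],"delta_rot": [0,0,0],"grip": -1},
  {"dp": [-0.027,-0.029,0],"delta_rot": [0,0,0],"grip": -1},
  {"dp": [-0.027,-0.029,0],"delta_rot": [0,0,0],"grip": -1},
])

```text
time: 1.35
tool_pos: [0.4209, 0.0206, 0.2054]
ee_rot: [0.0, 0.111, 0.994, 0.0]
ft_force: [0.2, 0.5, 0.3]
finger_gap: 0.999
gripper_force: 0.0
```

Emit:
step_arm([
  {"dp": [-0.027,-0.029,0],"delta_rot": [0,0,0],"grip": -1},
  {"dp": [-0.027,-0.029,0],"delta_rot": [0,0,0],"grip": -1},
  {"dp": [-0.027,-0.029,0],"delta_rot": [0,0,0],"grip": -1},
  {"dp": [-0.027,-0.029,0],"delta_rot": [0,0,0],"grip": -1},
  {"dp": [0,0,0],"delta_rot": [0,0,-4.6],"grip": -1},
])

```text
time: 1.77
tool_pos: [0.5017, -0.1191, 0.2044]
ee_rot: [-0.0, 0.074, 0.997, -0.0]
ft_force: [-0.8, 0.6, -0.6]
finger_gap: 1.003
gripper_force: 0.0
```

Emit:
step_arm([
  {"dp": [0,0,0],"delta_rot": [0,0,0],"grip": -1},
  {"dp": [0,0,0],"delta_rot": [0,0,0],"grip": -1},
])

```text
time: 1.93
tool_pos: [0.4997, -0.1141, 0.205]
ee_rot: [-0.001, 0.072, 0.997, 0.0]
ft_force: [-0.1, -0.2, 0.1]
finger_gap: 1.001
gripper_force: 0.0
```

```bash
cat >> h.py <<'E'
def to(p,deg):
    "tool-frame shift to world p; tool-z turn to put tool x at deg"
    s=r.sense();A=R.from_quat(s["ee_rot"],scalar_first=True).as_matrix()
    a=np.degrees(np.arctan2(A[1,0],A[0,0]))
    print("t",s["time"],"pos",s["tool_pos"],"ang",a,"tilt",np.degrees(A[:2,2]),"dp",np.round(A.T@(np.array(p)-s["tool_pos"]),4),"rotz",-((deg-a+180)%360-180))
E
python3 -c "
from h import *
to([.580,-.254,.066],171.87)"
```

```text
t 1.9333 pos [ 0.4997393  -0.11412208  0.20499315] ang 171.71060953021012 tilt [-0.05823243  0.02504466] dp [-0.0997 -0.1269  0.1389] rotz -0.15939046978988358
```

Emit:
step_arm([
  {"dp": [-0.02,-0.0254,0],"delta_rot": [0,0,0],"grip": -1},
  {"dp": [-0.02,-0.0254,0],"delta_rot": [0,0,0],"grip": -1},
  {"dp": [-0.02,-0.0254,0],"delta_rot": [0,0,0],"grip": -1},
  {"dp": [-0.02,-0.0254,0],"delta_rot": [0,0,0],"grip": -1},
  {"dp": [-0.02,-0.0254,0],"delta_rot": [0,0,0],"grip": -1},
])

```text
time: 2.35
tool_pos: [0.5816, -0.2542, 0.2059]
ee_rot: [0.0, 0.072, 0.997, -0.0]
ft_force: [0.5, 0.2, -0.4]
finger_gap: 1.001
gripper_force: 0.0
```

Emit:
step_arm([
  {"dp": [0,0,0.03],"delta_rot": [0,0,0],"grip": -1},
  {"dp": [0,0,0.03],"delta_rot": [0,0,0],"grip": -1},
  {"dp": [0,0,0.02],"delta_rot": [0,0,0],"grip": -1},
  {"dp": [0,0,0],"delta_rot": [0,0,0],"grip": -1},
])

```text
time: 2.68
tool_pos: [0.5794, -0.2522, 0.1212]
ee_rot: [-0.003, 0.072, 0.997, 0.001]
ft_force: [-0.5, 0.4, 0.2]
finger_gap: 0.999
gripper_force: 0.0
```

Run:
```python
from h import *
to([.580,-.254,.066],171.87)
t=r.capture("top");s=r.capture("side")
a=lambda im,u,v,w=30:cv2.resize(im[v-w:v+w,u-w:u+w],(400,400),interpolation=cv2.INTER_CUBIC)[:,:,::-1]
cv2.imwrite("pics/pre.png",np.hstack([a(t,327,197),a(s,254,175)]))
```

```text
t 2.6833 pos [ 0.57936635 -0.25217986  0.12115311] ang 171.7869784392827 tilt [-0.35162414  0.18355632] dp [-0.0012 -0.0018  0.0551] rotz -0.08302156071729883
```

View pics/pre.png

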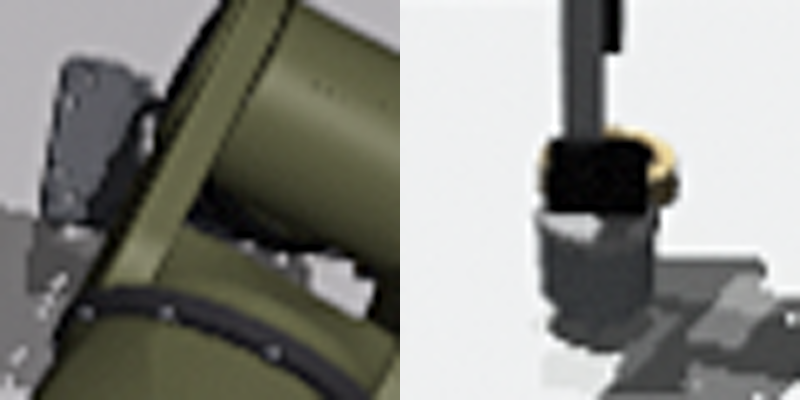

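The crop shows the fingers straddling the bar and centred in y. In the side view (finger u≈251.8, bar u≈253.3) they sit about 3 mm too far in +x. I'll correct that and lower.

Emit:
step_arm([
  {"dp": [0.0026,-0.0015,0.02],"delta_rot": [0,0,0],"grip": -1},
  {"dp": [0,0,0.02],"delta_rot": [0,0,0],"grip": -1},
  {"dp": [0,0,0.014],"delta_rot": [0,0,0],"grip": -1},
  {"dp": [0,0,0],"delta_rot": [0,0,0],"grip": -1},
  {"dp": [0,0,0],"delta_rot": [0,0,0],"grip": -1},
])

```text
time: 3.2
tool_pos: [0.5789, -0.2552, 0.0733]
ee_rot: [0.001, 0.071, 0.997, -0.0]
ft_force: [0.3, 0.9, 0.7]
finger_gap: 0.999
gripper_force: 0.0
```

Emit:
step_arm([
  {"dp": [0.002,0,0.006],"delta_rot": [0,0,0],"grip": -1},
  {"dp": [0,0,0],"delta_rot": [0,0,0],"grip": 1},
  {"dp": [0,0,0],"delta_rot": [0,0,0],"grip": 1},
  {"dp": [0,0,0],"delta_rot": [0,0,0],"grip": 1},
  {"dp": [0,0,0],"delta_rot": [0,0,0],"grip": 1},
], force=40)

```text
time: 3.62
tool_pos: [0.5765, -0.2552, 0.066]
ee_rot: [0.0, 0.071, 0.997, -0.0]
ft_force: [0.3, 0.2, -0.1]
finger_gap: 0.75
gripper_force: 0.0
```

Emit:
step_arm([
  {"dp": [0,0,0],"delta_rot": [0,0,0],"grip": 1},
  {"dp": [0,0,0],"delta_rot": [0,0,0],"grip": 1},
  {"dp": [0,0,0],"delta_rot": [0,0,0],"grip": 1},
  {"dp": [0,0,0],"delta_rot": [0,0,0],"grip": 1},
  {"dp": [0,0,0],"delta_rot": [0,0,0],"grip": 1},
])

```text
time: 4.03
tool_pos: [0.5763, -0.2551, 0.0654]
ee_rot: [-0.0, 0.071, 0.997, -0.0]
ft_force: [-0.2, -0.5, 0.2]
finger_gap: 0.402
gripper_force: 0.0
```

Emit:
step_arm([
  {"dp": [0,0,0],"delta_rot": [0,0,0],"grip": 1},
  {"dp": [0,0,0],"delta_rot": [0,0,0],"grip": 1},
  {"dp": [0,0,0],"delta_rot": [0,0,0],"grip": 1},
  {"dp": [0,0,0],"delta_rot": [0,0,0],"grip": 1},
  {"dp": [0,0,0],"delta_rot": [0,0,0],"grip": 1},
])

```text
time: 4.45
tool_pos: [0.5763, -0.2551, 0.0654]
ee_rot: [-0.0, 0.071, 0.997, 0.0]
ft_force: [0.1, 0.3, -1.4]
finger_gap: 0.168
gripper_force: 40.0
```

Emit:
step_arm([
  {"dp": [0,0,0],"delta_rot": [0,0,0],"grip": 1},
  {"dp": [0,0,0],"delta_rot": [0,0,0],"grip": 1},
])

```text
time: 4.62
tool_pos: [0.5763, -0.2551, 0.0654]
ee_rot: [-0.0, 0.071, 0.997, 0.0]
ft_force: [0.1, 0.0, -0.7]
finger_gap: 0.168
gripper_force: 40.0
```

Emit:
step_arm([
  {"dp": [0,0,-0.02],"delta_rot": [0,0,0],"grip": 1},
  {"dp": [0,0,-0.03],"delta_rot": [0,0,0],"grip": 1},
  {"dp": [0,0,-0.03],"delta_rot": [0,0,0],"grip": 1},
  {"dp": [0,0,-0.02],"delta_rot": [0,0,0],"grip": 1},
  {"dp": [0,0,0],"delta_rot": [0,0,0],"grip": 1},
])

```text
time: 5.03
tool_pos: [0.5777, -0.2558, 0.1702]
ee_rot: [0.003, 0.071, 0.997, -0.001]
ft_force: [0.3, -0.7, -1.1]
finger_gap: 0.165
gripper_force: 40.0
```

Emit:
step_arm([
  {"dp": [0,0,0],"delta_rot": [0,0,-6],"grip": 1},
  {"dp": [0,0,0],"delta_rot": [0,0,-6],"grip": 1},
  {"dp": [0,0,0],"delta_rot": [0,0,-6],"grip": 1},
  {"dp": [0,0,0],"delta_rot": [0,0,-6],"grip": 1},
  {"dp": [0,0,0],"delta_rot": [0,0,-6],"grip": 1},
])

```text
time: 5.45
tool_pos: [0.5759, -0.2549, 0.1638]
ee_rot: [-0.001, -0.192, 0.981, 0.001]
ft_force: [-0.1, -0.8, -2.5]
finger_gap: 0.169
gripper_force: 40.0
```

Emit:
step_arm([
  {"dp": [0,0,0],"delta_rot": [0,0,-6],"grip": 1},
  {"dp": [0,0,0],"delta_rot": [0,0,0],"grip": 1},
  {"dp": [0,0,0],"delta_rot": [0,0,0],"grip": 1},
])

```text
time: 5.7
tool_pos: [0.576, -0.2549, 0.1643]
ee_rot: [-0.001, -0.239, 0.971, 0.0]
ft_force: [-0.4, -0.3, -1.7]
finger_gap: 0.165
gripper_force: 40.0
```

```bash
python3 -c "
from h import *
to([.573,.067,.165],208.1);print(r.sense()['q'],r.sense()['ft_force'])"
```

```text
t 5.7 pos [ 0.5759688  -0.25492744  0.16427024] ang -152.35065234505376 tilt [-0.07742048  0.0390271 ] dp [-0.1468  0.2865 -0.0005] rotz -0.4506523450537543
[-4.74823791e-01  5.12005962e-01  1.32241467e+00 -1.23885345e-05
  1.30868519e+00 -2.52818851e+00] [-0.36313016 -0.3398468  -1.69278623]
```

Emit:
step_arm([
  {"dp": [-0.0163,0.0318,0],"delta_rot": [0,0,0],"grip": 1},
  {"dp": [-0.0163,0.0318,0],"delta_rot": [0,0,0],"grip": 1},
  {"dp": [-0.0163,0.0318,0],"delta_rot": [0,0,0],"grip": 1},
  {"dp": [-0.0163,0.0318,0],"delta_rot": [0,0,0],"grip": 1},
  {"dp": [-0.0163,0.0318,0],"delta_rot": [0,0,0],"grip": 1},
])

```text
time: 6.12
tool_pos: [0.5736, -0.0748, 0.1649]
ee_rot: [-0.0, -0.238, 0.971, 0.0]
ft_force: [0.3, -0.7, -1.7]
finger_gap: 0.169
gripper_force: 40.0
```

Emit:
step_arm([
  {"dp": [-0.0163,0.0318,0],"delta_rot": [0,0,0],"grip": 1},
  {"dp": [-0.0163,0.0318,0],"delta_rot": [0,0,0],"grip": 1},
  {"dp": [-0.0163,0.0318,0],"delta_rot": [0,0,0],"grip": 1},
  {"dp": [-0.0163,0.0318,0],"delta_rot": [0,0,0],"grip": 1},
  {"dp": [0,0,0],"delta_rot": [0,0,0],"grip": 1},
])

```text
time: 6.53
tool_pos: [0.5717, 0.0718, 0.165]
ee_rot: [-0.0, -0.241, 0.971, 0.001]
ft_force: [-0.1, -0.2, -2.8]
finger_gap: 0.17
gripper_force: 40.0
```

Emit:
step_arm([
  {"dp": [0,0,0],"delta_rot": [0,0,0],"grip": 1},
  {"dp": [0,0,0],"delta_rot": [0,0,0],"grip": 1},
])

```text
time: 6.7
tool_pos: [0.5723, 0.0662, 0.165]
ee_rot: [-0.0, -0.24, 0.971, -0.0]
ft_force: [-0.4, -1.1, -2.0]
finger_gap: 0.17
gripper_force: 40.0
```

Run:
```python
from h import *
to([.573,.067,.165],208.1)
s=r.capture("side");np.save("side1.npy",s)
p=r.sense()["tool_pos"]
print("stem foot",proj("side",p-[0,0,.0654]),"body bottom/top",proj("side",p-[0,0,.0474]),proj("side",p-[0,0,.0034]),"sock",proj("side",[.573,.067,.07]))
cv2.imwrite("pics/over.png",cv2.resize(s[185:265,212:312],(800,640),interpolation=cv2.INTER_CUBIC)[:600,:,::-1])
```

```text
t 6.7 pos [0.57225672 0.06617678 0.16504019] ang -152.27507704938154 tilt [-0.03050481 -0.0151405 ] dp [-0.001   0.0004  0.    ] rotz -0.37507704938150255
stem foot [[261.30177567 219.53090032]] body bottom/top [[261.38378942 213.60200187]] [[261.58982302 198.70751934]] sock [[260.95999948 229.4229162 ]]
```

View pics/over.png

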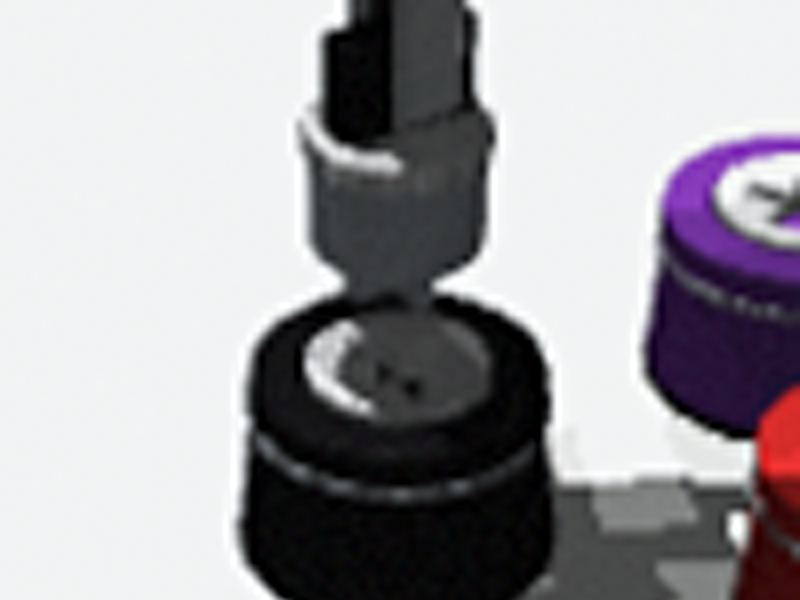

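The stem hangs just above the socket. In the crop the body spans x 308–485, the disc 303–490 and the base 245–552, so all three centres are near 397. I'll do one subpixel check of the x offset.

Run:
```python
from h import *
s=cv2.cvtColor(np.load("side1.npy"),cv2.COLOR_RGB2GRAY).astype(float)
def mid(v,u0,u1,c=263,th=150):
    row=s[v]
    l=next(u for u in range(c,u0,-1) if row[u-1]>th>=row[u]); rr=next(u for u in range(c,u1) if row[u+1]>th>=row[u])
    L=l-1+(row[l-1]-th)/(row[l-1]-row[l]); Q=rr+(th-row[rr])/(row[rr+1]-row[rr]); return L,Q,(L+Q)/2
for v in (208,210,212,214): print("body",v,mid(v,240,290))
for v in range(236,245,2): print("base",v,mid(v,230,300))
p=np.array([.5723,.0662,0])
for z in (.165-.025,.07,.05): print(z,proj("side",p+[0,0,z]))
print("du/dx",proj("side",[.5733,.0662,.14])-proj("side",[.5723,.0662,.14]))
```

```text
body 208 (np.float64(250.20192307692307), np.float64(272.4223602484472), np.float64(261.3121416626851))
body 210 (np.float64(250.24528301886792), np.float64(272.4355828220859), np.float64(261.3404329204769))
body 212 (np.float64(250.25242718446603), np.float64(272.4382716049383), np.float64(261.34534939470217))
body 214 (np.float64(250.23076923076923), np.float64(272.1875), np.float64(261.20913461538464))
base 236 (np.float64(257.1081081081081), np.float64(280.48618784530385), np.float64(268.797147976706))
base 238 (np.float64(242.6031746031746), np.float64(279.8922155688623), np.float64(261.24769508601844))
base 240 (np.float64(242.27067669172934), np.float64(279.93706293706293), np.float64(261.10386981439615))
base 242 (np.float64(242.12686567164178), np.float64(280.4341085271318), np.float64(261.2804870993868))
base 244 (np.float64(242.05755395683454), np.float64(280.991935483871), np.float64(261.52474472035277))
0.14 [[261.52786373 206.25092733]]
0.07 [[261.20854205 229.2430458 ]]
0.05 [[261.12080408 235.56044268]]
du/dx [[-0.39517695  0.0093116 ]]
```

Emit:
step_arm([
  {"dp": [0,0.0009,0.012],"delta_rot": [0,0,-0.4],"grip": 1},
  {"dp": [0,0,0.012],"delta_rot": [0,0,0],"grip": 1},
  {"dp": [0,0,0.004],"delta_rot": [0,0,0],"grip": 1},
  {"dp": [0,0,0],"delta_rot": [0,0,0],"grip": 1},
])

```text
time: 7.08
tool_pos: [0.5712, 0.0667, 0.1354]
ee_rot: [-0.002, -0.243, 0.97, 0.0]
ft_force: [-1.3, -0.1, -1.8]
finger_gap: 0.167
gripper_force: 40.0
```

Emit:
step_arm([
  {"dp": [0,0,0.002],"delta_rot": [0,0,0],"grip": 1},
  {"dp": [0,0,0.002],"delta_rot": [0,0,0],"grip": 1},
  {"dp": [0,0,0],"delta_rot": [0,0,0],"grip": 1},
])

```text
time: 7.33
tool_pos: [0.572, 0.0672, 0.1333]
ee_rot: [-0.0, -0.244, 0.97, 0.0]
ft_force: [0.0, 0.3, -1.8]
finger_gap: 0.168
gripper_force: 40.0
```

Emit:
step_arm([
  {"dp": [0,0,0.002],"delta_rot": [0,0,0],"grip": 1},
  {"dp": [0,0,0],"delta_rot": [0,0,0],"grip": 1},
])

```text
time: 7.5
tool_pos: [0.572, 0.0672, 0.1316]
ee_rot: [0.0, -0.244, 0.97, -0.0]
ft_force: [-1.0, -0.3, -0.4]
finger_gap: 0.168
gripper_force: 40.0
```

Emit:
step_arm([
  {"dp": [0,0,0.002],"delta_rot": [0,0,0],"grip": 1},
  {"dp": [0,0,0],"delta_rot": [0,0,0],"grip": 1},
])

```text
time: 7.67
tool_pos: [0.5718, 0.0672, 0.1293]
ee_rot: [-0.0, -0.244, 0.97, -0.0]
ft_force: [-0.7, -1.4, -0.3]
finger_gap: 0.164
gripper_force: 40.0
```

Emit:
step_arm([
  {"dp": [0,0,0.002],"delta_rot": [0,0,0],"grip": 1},
  {"dp": [0,0,0.001],"delta_rot": [0,0,0],"grip": 1},
  {"dp": [0,0,0],"delta_rot": [0,0,0],"grip": 1},
])

```text
time: 7.92
tool_pos: [0.5718, 0.0672, 0.126]
ee_rot: [-0.0, -0.244, 0.97, -0.0]
ft_force: [-1.2, -1.2, -4.1]
finger_gap: 0.168
gripper_force: 40.0
```

Emit:
step_arm([
  {"dp": [0,0,0.002],"delta_rot": [0,0,0],"grip": 1},
  {"dp": [0,0,0.001],"delta_rot": [0,0,0],"grip": 1},
  {"dp": [0,0,0],"delta_rot": [0,0,0],"grip": 1},
  {"dp": [0,0,0],"delta_rot": [0,0,0],"grip": 1},
], force=55)

```text
time: 8.25
tool_pos: [0.5718, 0.0672, 0.1233]
ee_rot: [-0.0, -0.244, 0.97, -0.0]
ft_force: [-2.1, -1.7, -0.5]
finger_gap: 0.165
gripper_force: 55.0
```

Emit:
step_arm([
  {"dp": [0,0,0.002],"delta_rot": [0,0,0],"grip": 1},
  {"dp": [0,0,0.001],"delta_rot": [0,0,0],"grip": 1},
  {"dp": [0,0,0],"delta_rot": [0,0,0],"grip": 1},
])

```text
time: 8.5
tool_pos: [0.5719, 0.0672, 0.1209]
ee_rot: [0.0, -0.244, 0.97, -0.0]
ft_force: [-4.3, -2.2, 4.7]
finger_gap: 0.169
gripper_force: 55.0
```

Emit:
step_arm([
  {"dp": [0.0005,0,0.002],"delta_rot": [0,0,0],"grip": 1},
  {"dp": [0,0,0.0015],"delta_rot": [0,0,0],"grip": 1},
  {"dp": [0,0,0],"delta_rot": [0,0,0],"grip": 1},
  {"dp": [0,0,0],"delta_rot": [0,0,0],"grip": 1},
])

```text
time: 8.83
tool_pos: [0.5718, 0.0672, 0.1177]
ee_rot: [0.001, -0.244, 0.97, -0.0]
ft_force: [-3.4, -1.4, 6.1]
finger_gap: 0.167
gripper_force: 55.0
```

Emit:
step_arm([
  {"dp": [0,0,0.001],"delta_rot": [0,0,0],"grip": 1},
  {"dp": [0,0,0],"delta_rot": [0,0,0],"grip": 1},
  {"dp": [0,0,0],"delta_rot": [0,0,0],"grip": 1},
])

```text
time: 9.08
tool_pos: [0.5719, 0.0672, 0.1173]
ee_rot: [0.001, -0.244, 0.97, -0.0]
ft_force: [-7.0, -1.5, 12.9]
finger_gap: 0.167
gripper_force: 55.0
```

Emit:
step_arm([
  {"dp": [0.0005,0,0.001],"delta_rot": [0,0,0],"grip": 1},
  {"dp": [0,0,0],"delta_rot": [0,0,0],"grip": 1},
  {"dp": [0,0,0],"delta_rot": [0,0,0],"grip": 1},
])

```text
time: 9.33
tool_pos: [0.5719, 0.0672, 0.1172]
ee_rot: [0.002, -0.244, 0.97, -0.0]
ft_force: [-7.6, -1.5, 19.4]
finger_gap: 0.168
gripper_force: 55.0
```

Run:
```python
from h import *
to([.572,.067,.1174],208.1);print(r.sense()["ft_force"],r.sense()["moment"])
s=r.capture("side")
cv2.imwrite("pics/fin.png",cv2.resize(s[195:270,212:312],(800,600),interpolation=cv2.INTER_CUBIC)[:,:,::-1])
```

```text
t 9.3333 pos [0.57186263 0.067155   0.1172084 ] ang -151.7573187661515 tilt [0.17513363 0.03394377] dp [-0.     -0.0002 -0.0002] rotz 0.1426812338485206
[-7.55366058 -1.54107013 19.44638238] [-0.15239856  1.82822272  0.06150065]
```

View pics/fin.png

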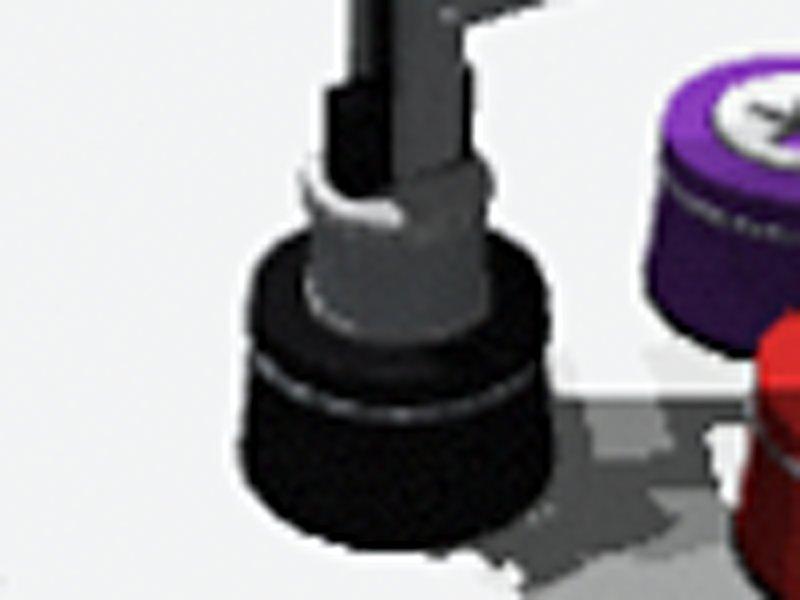

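The picture shows the cup body sitting flush on the disc, its lower edge at about crop (397,345) and concentric with the base. The tool height of 0.1172 matches the flush height of 0.1174, and the force rose with no further travel, so it is on the hard stop. Handing in.

```bash
python3 -c "
from rig import r
print(r.job_done())"
```

```text
the job is handed in; nothing more can be done
None
```

The cup is meshed in the black grinder base, pressed flush on the drive disc (about 19 N on the hard stop) and still gripped; I handed the job in at about 9.4 s, and the verdict was not shown.

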